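Swap two water-filter cartridges on their base

ROBOT

A 7-joint arm with a two-finger parallel gripper is mounted at the origin on the work surface. World frame = base frame: x ahead of the robot, y to its left, z up, the work surface at z = 0. Lengths are in m, angles in rad, forces in N, time in s.
With the tool pointing down it reaches from about 0.4 to 0.85 m from the base axis. Payload 10.4 kg.
Tool frame: the origin (TCP) lies midway between the tips of the shut fingers; the grasp point (between the pads) lies 19 mm behind it; y points along the fingers, x is the direction in which the jaws open and shut, and the axes are right-handed (so a half turn about y gives the same grasp; the last joint's range is limited). The gripper opens to 87 mm and grips with 3 to 60 N. Pads are 19 mm wide; open, the fingers measure 117 mm over their backs; the gripper's body (75 mm by 190 mm) begins 51 mm behind the grasp point.
Start: joints at [1.108, 0.332, -0.065, 1.46, 0.022, 1.35, -0.088], TCP at [0.266, -0.566, 0.223] pointing down, gripper open.
Joint ranges: [-2.6, 2.6], [-0.5, 2.12], [-1.47, 1.34], [0.16, 2.42], [-1.27, 4.41], [0.06, 2.06], [-2.6, 2.6]. Speed limits (rad/s): [2.22, 2.22, 2.79, 2.79, 3.14, 3.14, 3.14].

INTERFACE

Orientations are given as a unit quaternion [x, y, z, w].
In Python, from bench import r gives the robot as it stands. The module is installed in compiled form; this text tells all that it offers.
- The arm moves only by the tool arm_command, never from a script. Its argument "deltas" is one flat list of numbers, 6 for each row, row after row: the shift along the tool's x, y, z in m, then the turn, a rotation vector about the tool's x, y, z in degrees. In form: [tx, ty, tz, ax, ay, az, tx, ty, tz, ax, ay, az, ...]. A call has 1 to 8 rows; each row is the pose to reach, as a shift and turn from the pose commanded when the call began, along the tool's axes at that moment; what a row does not reach only later rows make up. A row lasts 1/8 s, in which the tool goes at most 62.5 mm and 10.7 degrees, less where a joint would pass 70% of its speed; a pose out of reach is approached as far as the arm can. A call with a gripper value outside its range is refused whole. "hand" is the opening, from 0 (shut) to 1 (fully open), set as the call begins (left out, the last holds). The fingers move at their own pace and stop on an object; "grip_force" is the grip in N (left out, the last holds). Time passes only in rows, so rows that repeat a pose let the fingers close. It gives the time, the measured TCP pose, the force and the opening at its end, in the units of the state.
- r.read_state(): the state, without advancing time (a new reading comes with each control period).
- r.camera(name): name is "scene" or "top"; returns a dict with "image" (400x640x3 uint8, red, green, blue), "intrinsics" (3x3 intrinsics, pixels), "k1" (the pictures are not rectified: a ray, as slopes to the right and down, at radius r is drawn at 1 + k1 r^2 times it, then the intrinsics apply), "world_from_camera" (4x4, takes a point from camera to world coordinates). Camera axes: x right, y down, z forward; pixel columns grow to the right and rows downward; lengths in m; the calibration is good to about 2 mm. A picture is of the moment at which its call begins. There is no depth.
- r.close_job(): hands the job in, once; it reports no verdict.
Trained networks look in a picture, given as the dict that the camera call returned (one of the last four; its "shot" number tells which), for a name from the list of things; names that differ only in an ending like _2 or _b are one class to them, and where a whole thing is asked for, a point or a joint stands for the part that bears it (a point fixed in the world has none). Each returns a list of dicts, best first, with "conf" (0 to 1); they miss things now and then, are a little off and sometimes report something else, mostly with a low value. They report only what shows in the picture. A call takes as long as a camera call.
- r.boxes_of(picture, query): "centre" ([row, column] in pixels, amid what is visible of it).
- r.regions_of(picture, query): "region" (400x640 bool, what is visible of it) and "centre" ([row, column] in pixels, amid what is visible of it).
The state is a dict: "time": time; "joint_positions": joint angles; "joint_vel": joint speeds; "joint_torque": joint torques, N m; "ee_pos": TCP position; "eef_rot": TCP orientation; "ft_force": force on the tool from outside, world axes, zero at the start; "torque": the same for the moment, N m; "width": finger opening in m.
Only numpy, scipy, OpenCV 4.12 (cv2) and the standard library are available. Lean on these libraries where they do the work, as an engineer would, in place of code of your own. Each camera call takes 0.05 s, during which the arm holds its last target.

TASK

The white and the black filter cartridge on the round three-seat base stand in each other's seats. Swap them, so that the white cartridge stands upright in the white-collared seat and the black cartridge in the black-collared seat, parking one of them in the free blue-collared seat while you move the other. Do not let either cartridge fall over, and leave the brown used cartridge on the bench where it is.

Things in the scene. Friction and masses are not known exactly. Their poses are not given: they have to be found in the camera images.
- base: Round metal plate 250 mm across, 12 mm thick, fixed to the bench at any yaw; origin at the centre of its underside, z up. Three flat seats on its top, floors 12 mm above the origin, each in a low collar (inner diameter 68 mm, outer 84, 10 mm high). Seat centres in its own x, y, mm: white collar (75, 0), black (-37.5, 65), blue (-37.5, -65). In the middle a brass stud, 24 mm across, 8 mm high.
- sediment: The white cartridge: a ribbed, string-wound cylinder with white end caps, 127 mm tall, 46 mm across, 0.15 to 0.31 kg, rigid. It stands on its flat end; origin at the centre of its underside, z up along its axis.
- carbon: The black cartridge: a dark mesh-covered cylinder with dark grey end caps, 127 mm tall, 46 mm across, 0.15 to 0.31 kg, rigid. It stands on its flat end; origin at the centre of its underside, z up along its axis.
- used: The used cartridge, a bystander: brown, pleated, with tan end caps, standing on the bench off the base, 127 mm tall, 46 mm across, 0.15 to 0.31 kg, rigid. It stands on its flat end; origin at the centre of its underside, z up along its axis.

How it is judged:
On the way, in this order (a step that is already met when the one before it is completed fails the run):
1. one of the two cartridges stands in the blue-collared seat (((x of sediment in the frame of base between -0.0515 and -0.0235 m and y of sediment in the frame of base between -0.0789 and -0.0509 m and z of sediment in the frame of base below 0.017 m and angle between sediment's own z axis and vertical below 0.1 rad) or (x of carbon in the frame of base between -0.0515 and -0.0235 m and y of carbon in the frame of base between -0.0789 and -0.0509 m and z of carbon in the frame of base below 0.017 m and angle between carbon's own z axis and vertical below 0.1 rad))), for 0.2 s.
2. with that one still in the blue-collared seat, the other stands in its own seat ((((x of sediment in the frame of base between -0.0515 and -0.0235 m and y of sediment in the frame of base between -0.0789 and -0.0509 m and z of sediment in the frame of base below 0.017 m and angle between sediment's own z axis and vertical below 0.1 rad) and (x of carbon in the frame of base between -0.0515 and -0.0235 m and y of carbon in the frame of base between 0.0509 and 0.0789 m and z of carbon in the frame of base below 0.017 m and angle between carbon's own z axis and vertical below 0.1 rad)) or ((x of carbon in the frame of base between -0.0515 and -0.0235 m and y of carbon in the frame of base between -0.0789 and -0.0509 m and z of carbon in the frame of base below 0.017 m and angle between carbon's own z axis and vertical below 0.1 rad) and (x of sediment in the frame of base between 0.061 and 0.089 m and y of sediment in the frame of base between -0.014 and 0.014 m and z of sediment in the frame of base below 0.017 m and angle between sediment's own z axis and vertical below 0.1 rad)))), for 0.2 s.
At the end, for the whole second after the job is handed in: The white cartridge stands inside the white collar and the black cartridge inside the black collar: each within 14 mm of its seat's centre along the base's x and y, down on the seat floor (underside less than 5 mm above it), upright within 0.1 rad, at rest (under 0.02 m/s) (x of sediment in the frame of base between 0.061 and 0.089 m and y of sediment in the frame of base between -0.014 and 0.014 m and z of each of sediment, carbon in the frame of base below 0.017 m and angle between each of sediment, carbon's own z axis and vertical below 0.1 rad and x of carbon in the frame of base between -0.0515 and -0.0235 m and y of carbon in the frame of base between 0.0509 and 0.0789 m and linear speed of each of sediment, carbon below 0.02 m/s); the robot touches nothing.
It fails at once if the brown used cartridge moved more than 20 mm (distance of used from where it was at the start of the episode above 0.02 m).
It fails at once if the white or the black cartridge fell over (tilted more than 0.7 rad) (angle between any of sediment, carbon's own z axis and vertical above 0.7 rad).
It also fails if it takes over 56 s, if anything falls off the work surface, if the arm or the gripper's body presses on something with over 40 N, if the wrist force passes 120 N, or if a joint passes its speed limit or range.

## Working session

There is one attempt and no reset: what is moved stays moved. The work goes in short steps, Python scripts to look and compute and a tool call to move; the robot and the scene stay as the last step left them, time stands still between calls to the robot, and variables do not carry over. Pictures are saved under pics/ and viewed, and the job is handed in when it is done.

Besides the shell and the picture viewer there is one more tool, called after "Emit:" by a JSON object that holds its "method" and its "body". arm_command: Moves the arm, as the interface text tells. Its arguments: {"type":"object","properties":{"deltas":{"type":"array","items":{"type":"number"}},"hand":{"type":"number"},"grip_force":{"type":"number"}},"required":["deltas"]}

```bash
mkdir -p pics; cat > h.py <<'E'
import numpy as np,cv2
from bench import r
from scipy.spatial.transform import Rotation as R
def ray(c,row,col):
    K=c["intrinsics"];p=np.array([(col-K[0,2])/K[0,0],(row-K[1,2])/K[1,1]])
    u=p.copy()
    for _ in range(30): u=p/(1+c["k1"]*(u@u))
    T=c["world_from_camera"];return T[:3,3],T[:3,:3]@np.array([u[0],u[1],1])
def atz(c,row,col,z):
    o,d=ray(c,row,col);return o+d*(z-o[2])/d[2]
def proj(c,P):
    T=c["world_from_camera"];q=T[:3,:3].T@(np.array(P)-T[:3,3]);u=q[:2]/q[2];u=u*(1+c["k1"]*(u@u))
    K=c["intrinsics"];return K[1,1]*u[1]+K[1,2],K[0,0]*u[0]+K[0,2]
E
python3 - <<'E'
from h import *
s=r.read_state();print(s["time"],s["ee_pos"],s["eef_rot"],s["width"],R.from_quat(s["eef_rot"]).as_matrix().round(3))
for n in("top","scene"):
    c=r.camera(n);cv2.imwrite(f"pics/{n}0.png",c["image"][:,:,::-1]);print(n,c["world_from_camera"].round(3),c["k1"])
    for q in("base","sediment","carbon","used"):
        for b in r.regions_of(c,q)[:2]:
            ce=b["centre"];print(q,round(b["conf"],2),np.round(ce),atz(c,*ce,0.13).round(3),atz(c,*ce,0.012).round(3),b["region"].sum())
E
```

```text
0.0 [ 0.26589752 -0.56518874  0.22175225] [-0.59677877  0.37935168 -0.37845476  0.5972599 ] 0.08697580534160566 [[ 0.426 -0.001  0.905]
 [-0.905  0.001  0.426]
 [-0.001 -1.    -0.   ]]
top [[ 0.064 -0.968  0.242  0.315]
 [-0.998 -0.063  0.012 -0.016]
 [ 0.004 -0.242 -0.97   1.046]
 [ 0.     0.     0.     1.   ]] -0.06941841086706772
base 0.88 [190. 318.] [ 0.548 -0.002  0.13 ] [ 0.578 -0.001  0.012] 7401
sediment 0.81 [166. 279.] [0.595 0.082 0.13 ] [0.631 0.094 0.012] 712
carbon 0.96 [150. 340.] [ 0.636 -0.042  0.13 ] [ 0.678 -0.046  0.012] 627
used 0.73 [213. 494.] [ 0.524 -0.36   0.13 ] [ 0.55  -0.404  0.012] 835
scene [[-0.577  0.55  -0.604  1.197]
 [ 0.817  0.399 -0.417  0.426]
 [ 0.012 -0.734 -0.679  0.781]
 [ 0.     0.     0.     1.   ]] -0.07326273376845005
base 0.85 [248. 314.] [0.711 0.086 0.13 ] [0.622 0.025 0.012] 5562
sediment 0.83 [234. 341.] [0.652 0.107 0.13 ] [0.553 0.049 0.012] 1236
carbon 0.62 [220. 284.] [ 0.685 -0.004  0.13 ] [ 0.592 -0.081  0.012] 1149
used 0.66 [146. 206.] [ 0.598 -0.304  0.13 ] [ 0.489 -0.436  0.012] 832
```

View pics/top0.png

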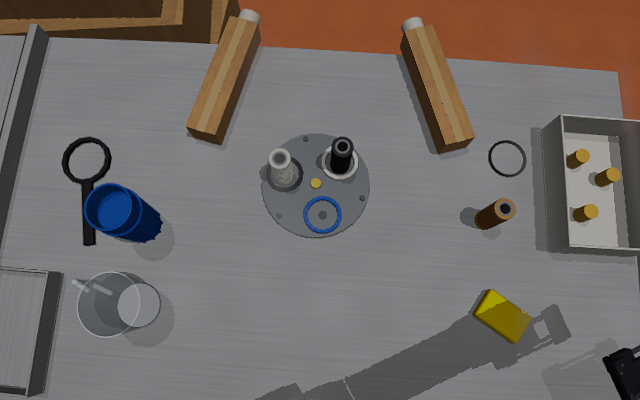

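View pics/scene0.png

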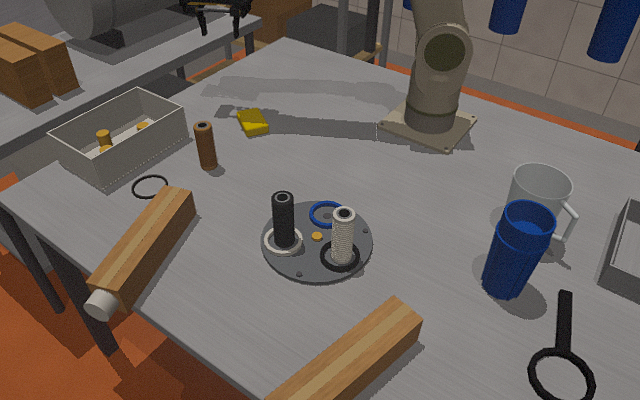

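```bash
python3 - <<'E'
from h import *
from scipy.optimize import least_squares
cams={n:r.camera(n) for n in("top","scene")}
obs={}
for n,c in cams.items():
    im=c["image"];hsv=cv2.cvtColor(im,cv2.COLOR_RGB2HSV);sh=np.zeros((400,640),bool)
    rg=r.regions_of(c,"base")[0]["region"];ys,xs=np.where(rg);sh[ys.min():ys.max()+1,xs.min():xs.max()+1]=1
    b=(hsv[...,0]>100)&(hsv[...,0]<130)&(hsv[...,1]>150)&sh
    g=(hsv[...,0]>12)&(hsv[...,0]<32)&(hsv[...,1]>120)&sh
    y,x=np.where(b);e=cv2.fitEllipse(cv2.convexHull(np.c_[x,y].astype(np.int32)));gy,gx=np.where(g)
    B=atz(c,e[0][1],e[0][0],.022);G=atz(c,gy.mean(),gx.mean(),.02)
    print(n,"blue",B.round(4),"stud",G.round(4),np.hypot(*(B-G)[:2]),b.sum(),g.sum(),e)
    d=B-G; yaw=np.arctan2(d[1],d[0])-np.arctan2(-65,-37.5);print("yaw",np.degrees(yaw)%360)
    big=cv2.resize(im[120:290,230:400],None,fx=3.5,fy=3.5,interpolation=cv2.INTER_CUBIC);cv2.imwrite(f"pics/{n}z.png",big[:,:,::-1])
E
```

```text
top blue [ 0.5556 -0.0253  0.022 ] stud [0.5945 0.0062 0.02  ] 0.05005728212829148 388 87 ((328.6991271972656, 199.52731323242188), (42.38677978515625, 71.96085357666016), 23.439163208007812)
yaw 338.97876642009646
scene blue [ 0.5258 -0.0059  0.022 ] stud [0.5959 0.0136 0.02  ] 0.07273781649595625 220 79 ((327.5868835449219, 214.2005157470703), (27.847585678100586, 37.459228515625), 94.99441528320312)
yaw 315.48031873143026
```

```bash
ls pics
```

```text
scene0.png
scenez.png
top0.png
topz.png
```

View pics/topz.png

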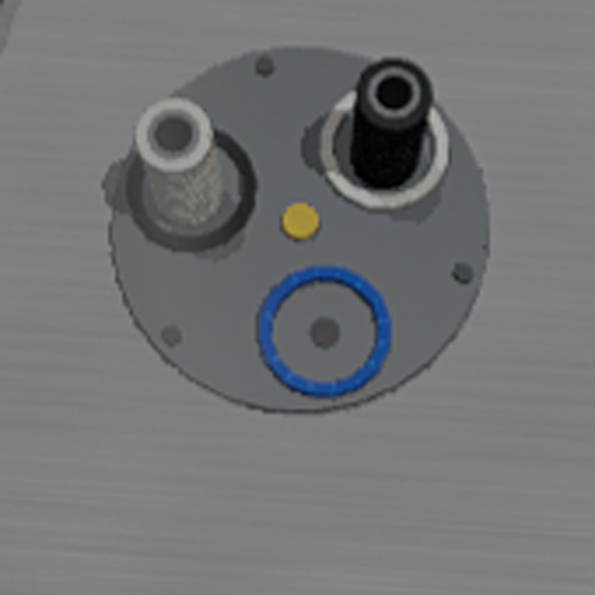

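View pics/scenez.png

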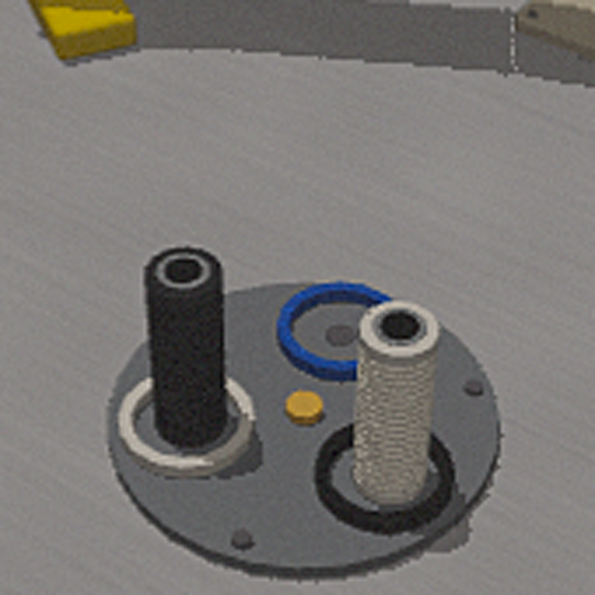

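```bash
python3 - <<'E'
from h import *
c1=r.camera("top");c2=r.camera("scene")
f=lambda x,y:(120+(y+.5)/3.5-.5,230+(x+.5)/3.5-.5)
for nm,c,L in(("top",c1,{"stud":(300,221,.02),"bluering":(324.5,331,.022),"bluehole":(324,333,.012),"whitering":(384,147,.022),"blackring":(191,187,.022),"sedtop":(175,134,.139),"cartop":(395,94,.139)}),
 ("scene",c2,{"stud":(304,406,.02),"bluehole":(341,335,.012),"sedtop":(399,328,.139),"cartop":(184,269,.139),"whitering":(187,420,.022),"blackring":(385,475,.022)})):
    P={k:atz(c,*f(x,y),z) for k,(x,y,z) in L.items()}
    for k,p in P.items():
        d=(p-P["stud"])[:2];print(nm,k,p.round(4),np.hypot(*d).round(4),np.degrees(np.arctan2(d[1],d[0])).round(1))
E
```

```text
top stud [0.5933 0.0074 0.02  ] 0.0 0.0
top bluering [ 0.5209 -0.0131  0.022 ] 0.0752 -164.2
top bluehole [ 0.5216 -0.0129  0.012 ] 0.0745 -164.2
top whitering [ 0.6467 -0.0445  0.022 ] 0.0745 -44.2
top blackring [0.6111 0.0801 0.022 ] 0.0748 76.2
top sedtop [0.6088 0.0812 0.139 ] 0.0754 78.1
top cartop [ 0.6419 -0.0459  0.139 ] 0.0722 -47.6
scene stud [0.5952 0.0118 0.02  ] 0.0 0.0
scene bluehole [ 0.5209 -0.0103  0.012 ] 0.0775 -163.4
scene sedtop [0.609  0.0849 0.139 ] 0.0743 79.3
scene cartop [ 0.6404 -0.0432  0.139 ] 0.0712 -50.6
scene whitering [ 0.6495 -0.0392  0.022 ] 0.0745 -43.3
scene blackring [0.6154 0.086  0.022 ] 0.0768 74.8
```

```bash
cat >> h.py <<'E'
def go(p,yaw=0.):
    s=r.read_state();Rc=R.from_quat(s["eef_rot"])
    c,sn=np.cos(np.radians(yaw)),np.sin(np.radians(yaw))
    Rt=R.from_matrix(np.array([[c,0,-sn],[sn,0,c],[0,-1,0]]).T.T if False else np.column_stack([[c,sn,0],[0,0,-1],np.cross([c,sn,0],[0,0,-1])]))
    print("from",s["time"],s["ee_pos"].round(4) if hasattr(s["ee_pos"],"round") else s["ee_pos"],"delta",(Rc.inv().apply(np.array(p)-s["ee_pos"])).round(4),"rot",np.degrees((Rc.inv()*Rt).as_rotvec()).round(2))
E
python3 -c "
from h import *
go([.609,.0825,.222],0)"
```

```text
from 0.8 [ 0.2661 -0.5655  0.2226] delta [-0.4404  0.0006  0.5861] rot [-0.00e+00 -6.48e+01  1.00e-02]
```

Emit:
{"method": "arm_command", "body": {"deltas": [-0.037,0,0.049,0,-5.4,0,-0.073,0,0.098,0,-10.8,0,-0.11,0,0.147,0,-16.2,0,-0.147,0,0.195,0,-21.6,0,-0.184,0,0.244,0,-27,0,-0.22,0,0.293,0,-32.4,0,-0.257,0,0.342,0,-37.8,0,-0.294,0,0.391,0,-43.2,0], "hand": 1}}

```text
time: 1.8
ee_pos: [0.4954, -0.1313, 0.2229]
eef_rot: [0.695, -0.131, 0.132, -0.695]
ft_force: [2.1, -0.7, 0.1]
width: 0.0868
```

```bash
python3 -c "
from h import *
go([.609,.0825,.222],0)"
```

```text
from 1.8 [ 0.4954 -0.1313  0.2229] delta [0.0275 0.0009 0.2406] rot [  0.03 -21.45   0.05]
```

Emit:
{"method": "arm_command", "body": {"deltas": [0.006,0,0.05,0,-4.5,0,0.012,0,0.1,0,-9,0,0.017,0,0.15,0,-13.5,0,0.022,0,0.19,0,-17,0,0.026,0,0.225,0,-20,0,0.0275,0.001,0.24,0,-21.4,0,0.0275,0.001,0.2405,0,-21.4,0,0.0275,0.001,0.2405,0,-21.4,0]}}

```text
time: 2.8
ee_pos: [0.6087, 0.0788, 0.2216]
eef_rot: [0.707, -0.002, 0.002, -0.707]
ft_force: [-0.0, -0.2, -0.2]
width: 0.0869
```

```bash
python3 - <<'E'
from h import *
go([.609,.0825,.095],0)
for n in("top","scene"):
    c=r.camera(n);im=cv2.resize(c["image"][80:330,190:440],None,fx=2.2,fy=2.2);cv2.imwrite(f"pics/{n}1.png",im[:,:,::-1])
a=cv2.imread("pics/top1.png");b=cv2.imread("pics/scene1.png");cv2.imwrite("pics/p1.png",cv2.resize(np.hstack([a,b]),(800,400)))
E
```

```text
from 2.8 [0.6087 0.0788 0.2216] delta [0.0003 0.1266 0.0039] rot [ 0.06 -0.34 -0.  ]
```

View pics/p1.png

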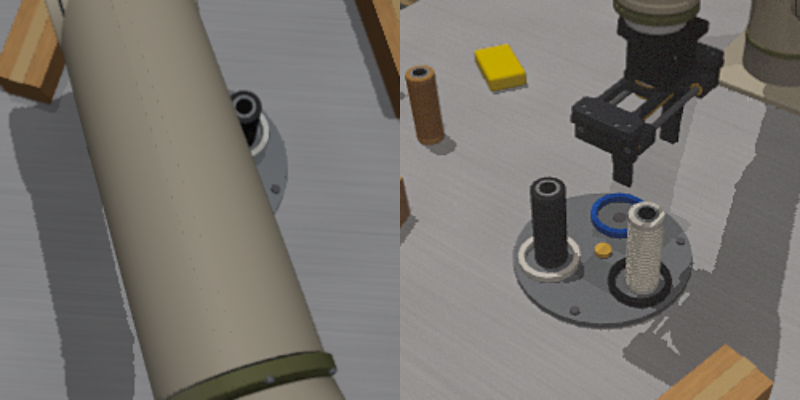

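```bash
python3 - <<'E'
from h import *
c=r.camera("scene")
for P in([.6087,.0788,.2216],[.652,.0788,.2216],[.565,.0788,.2216],[.609,.0788,.139]):
    y,x=proj(c,P);print(P,round((x-190)*1.6+400),round((y-80)*1.6))
E
```

```text
[0.6087, 0.0788, 0.2216] 645 159
[0.652, 0.0788, 0.2216] 624 179
[0.565, 0.0788, 0.2216] 665 140
[0.609, 0.0788, 0.139] 642 211
```

Emit:
{"method": "arm_command", "body": {"deltas": [0,0.02,0.0035,0,0,0,0,0.045,0.0035,0,0,0,0,0.07,0.0035,0,0,0,0,0.09,0.0035,0,0,0,0,0.11,0.0035,0,0,0,0,0.12,0.0035,0,0,0,0,0.1265,0.0035,0,0,0,0,0.1265,0.0035,0,0,0]}}

```text
time: 3.95
ee_pos: [0.6089, 0.084, 0.095]
eef_rot: [0.707, -0.001, 0.001, -0.707]
ft_force: [-0.7, -0.5, 0.0]
width: 0.0868
```

```bash
cat > v.py <<'E'
from h import *
import sys
c=r.camera("scene");im=cv2.resize(c["image"][100:300,220:420],None,fx=3,fy=3,interpolation=cv2.INTER_CUBIC);cv2.imwrite(f"pics/{sys.argv[1]}.png",im[:,:,::-1])
E
python3 v.py s2; python3 -c "
from h import *
go([.609,.0825,.095],0)"
```

```text
from 4.0 [0.6092 0.084  0.0955] delta [-0.0001  0.0005 -0.0015] rot [-0.   -0.2   0.04]
```

View pics/s2.png

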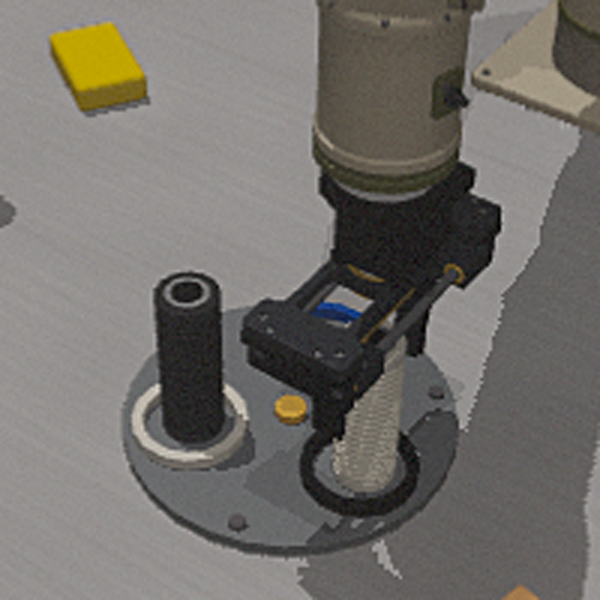

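```bash
python3 - <<'E'
from h import *
c=r.camera("scene")
for P in([.6092,.084,.0955],[.652,.084,.0955],[.666,.084,.0955],[.565,.084,.0955],[.609,.084,.139],[.609,.084,.012]):
    y,x=proj(c,P);print(P,round((x-220)*3),round((y-100)*3))
E
```

```text
[0.6092, 0.084, 0.0955] 366 387
[0.652, 0.084, 0.0955] 331 424
[0.666, 0.084, 0.0955] 319 437
[0.565, 0.084, 0.0955] 401 350
[0.609, 0.084, 0.139] 370 340
[0.609, 0.084, 0.012] 361 469
```

Emit:
{"method": "arm_command", "body": {"deltas": [0,0,0,0,0,0,0,0,0,0,0,0,0,0,0,0,0,0,0,0,0,0,0,0,0,0,0,0,0,0,0,0,0,0,0,0], "hand": 0, "grip_force": 25}}

```text
time: 4.8
ee_pos: [0.6088, 0.0839, 0.095]
eef_rot: [0.707, -0.001, 0.001, -0.707]
ft_force: [0.2, 0.5, -0.3]
width: 0.0455
```

```bash
python3 v.py s3; python3 -c "
from h import *
go([.609,.084,.095],0);print(r.read_state()['width'])"
```

```text
from 4.85 [0.6089 0.0839 0.095 ] delta [0.0001 0.     0.0001] rot [ 0.  -0.2 -0. ]
0.045572240181875626
```

View pics/s3.png

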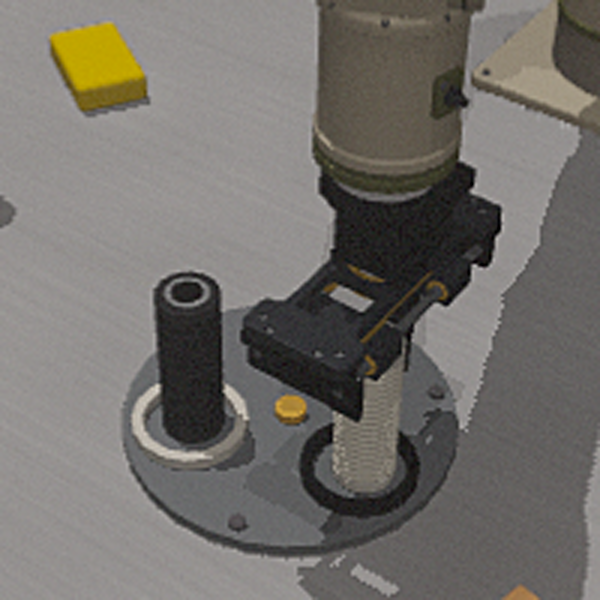

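Emit:
{"method": "arm_command", "body": {"deltas": [0,-0.01,0,0,0,0,0,-0.025,0,0,0,0,0,-0.035,0,0,0,0,-0.01,-0.035,-0.011,0,0,0,-0.025,-0.035,-0.028,0,0,0,-0.04,-0.035,-0.044,0,0,0,-0.055,-0.035,-0.06,0,0,0,-0.068,-0.035,-0.075,0,0,0]}}

```text
time: 5.85
ee_pos: [0.5392, 0.0077, 0.1297]
eef_rot: [0.707, -0.002, 0.001, -0.707]
ft_force: [0.1, -0.4, -1.1]
width: 0.0454
```

```bash
python3 -c "
from h import *
go([.5217,-.0115,.13],0)"
```

```text
from 5.85 [0.5392 0.0077 0.1297] delta [-0.0175 -0.0003 -0.0193] rot [ 0.04 -0.25 -0.04]
```

Emit:
{"method": "arm_command", "body": {"deltas": [-0.01,0,-0.01,0,0,0,-0.016,0,-0.0155,0,0,0,-0.018,0,-0.019,0,0,0,-0.018,0,-0.019,0,0,0]}}

```text
time: 6.35
ee_pos: [0.5227, -0.0097, 0.1301]
eef_rot: [-0.707, 0.001, -0.001, 0.707]
ft_force: [0.8, 0.1, -2.1]
width: 0.0457
```

```bash
python3 v.py s4; python3 -c "
from h import *
go([.5217,-.0115,.095],0)
c=r.camera('scene')
for P in([.5217,-.0123,.012],[.5217,-.0123,.047]):
    y,x=proj(c,P);print(P,round((x-220)*3),round((y-100)*3))
"
```

```text
from 6.4 [ 0.5228 -0.0094  0.1301] delta [-0.0011  0.0351 -0.0021] rot [-0.01 -0.18  0.02]
[0.5217, -0.0123, 0.012] 319 346
[0.5217, -0.0123, 0.047] 320 312
```

View pics/s4.png

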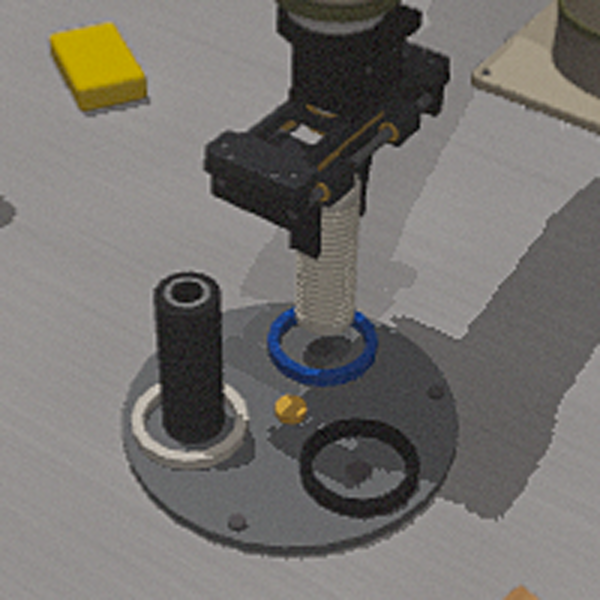

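Emit:
{"method": "arm_command", "body": {"deltas": [-0.001,0.008,-0.002,0,0,0,-0.001,0.016,-0.002,0,0,0,-0.001,0.024,-0.002,0,0,0,-0.001,0.03,-0.002,0,0,0,-0.001,0.034,-0.002,0,0,0,-0.001,0.035,-0.002,0,0,0,-0.001,0.035,-0.002,0,0,0]}}

```text
time: 7.32
ee_pos: [0.5217, -0.0118, 0.0952]
eef_rot: [0.707, -0.001, 0.001, -0.707]
ft_force: [0.1, -0.3, -1.8]
width: 0.0456
```

```bash
python3 v.py s5; python3 -c "
from h import *
go([.5217,-.0115,.095],0);print(r.read_state()['ft_force'])
"
```

```text
from 7.375 [ 0.5217 -0.0118  0.0952] delta [-0.      0.0002  0.0003] rot [ 0.   -0.2   0.03]
[ 0.77750507  0.67288551 -1.86756782]
```

View pics/s5.png

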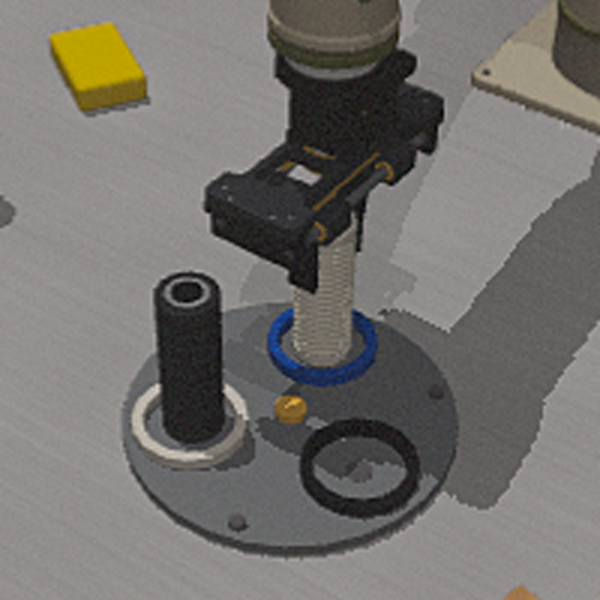

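Emit:
{"method": "arm_command", "body": {"deltas": [0,0.0005,0,0,0,0,0,0.001,0,0,0,0,0,0.001,0,0,0,0]}}

```text
time: 7.75
ee_pos: [0.5219, -0.0118, 0.0949]
eef_rot: [0.707, -0.001, 0.002, -0.707]
ft_force: [-3.2, 0.9, 7.2]
width: 0.0457
```

Emit:
{"method": "arm_command", "body": {"deltas": [0,0,0,0,0,0,0,0,0,0,0,0,0,0,0,0,0,0,0,0,0,0,0,0,0,-0.02,0,0,0,0,0,-0.06,0,0,0,0,0,-0.085,0,0,0,0,0,-0.095,0,0,0,0], "hand": 1}}

```text
time: 8.75
ee_pos: [0.5221, -0.0117, 0.1904]
eef_rot: [0.707, -0.001, 0.002, -0.707]
ft_force: [0.2, 0.5, -1.5]
width: 0.0869
```

```bash
python3 v.py s6; python3 -c "
from h import *
go([.641,-.045,.19],0)
go([.641,-.045,.095],0)
"
```

```text
from 8.8 [ 0.5222 -0.0117  0.1907] delta [ 0.1189  0.0009 -0.0328] rot [ 0.03 -0.2   0.12]
from 8.8 [ 0.5222 -0.0117  0.1907] delta [ 0.1187  0.0959 -0.0328] rot [ 0.03 -0.2   0.12]
```

View pics/s6.png

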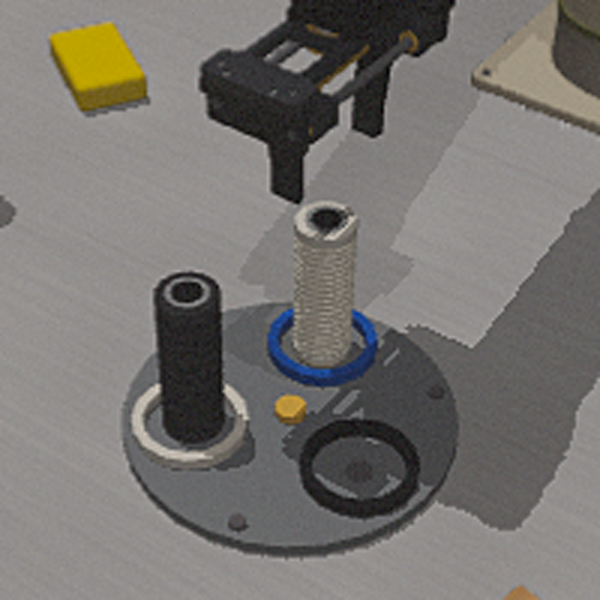

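Emit:
{"method": "arm_command", "body": {"deltas": [0.04,0,-0.011,0,0,0,0.08,0,-0.022,0,0,0,0.11,0,-0.03,0,0,0,0.119,0.001,-0.0325,0,0,0,0.119,0.001,-0.0325,0,0,0]}}

```text
time: 9.43
ee_pos: [0.6398, -0.0443, 0.1868]
eef_rot: [-0.707, 0.002, -0.0, 0.707]
ft_force: [-0.2, 0.0, 0.5]
width: 0.0868
```

```bash
python3 v.py s7; python3 -c "
from h import *
go([.641,-.0443,.095],0)
c=r.camera('scene')
for P in([.641,-.0443,.012],[.641,-.0443,.139]):
    y,x=proj(c,P);print(P,round((x-220)*3),round((y-100)*3))
"
```

```text
from 9.475 [ 0.6395 -0.0441  0.1874] delta [ 0.0016  0.0924 -0.0003] rot [-0.02 -0.16 -0.07]
[0.641, -0.0443, 0.012] 191 419
[0.641, -0.0443, 0.139] 185 289
```

View pics/s7.png

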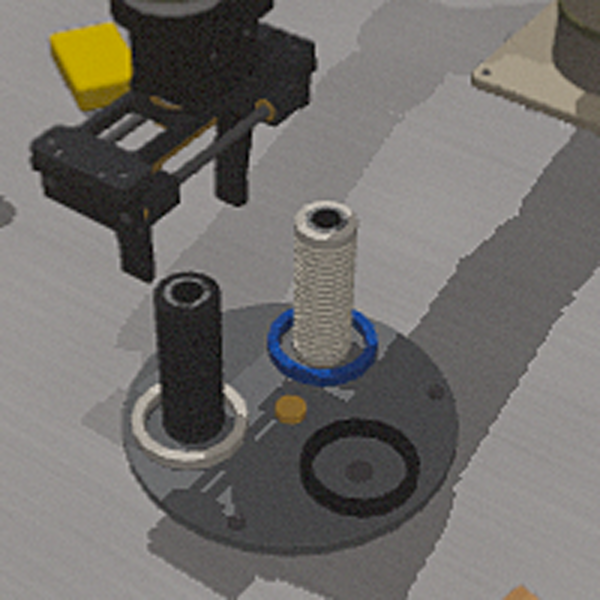

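Aligned: the black cartridge's top is at (188,289) and the expected position is (185,289). Descend.

Emit:
{"method": "arm_command", "body": {"deltas": [0.0015,0.015,0,0,0,0,0.0015,0.035,0,0,0,0,0.0015,0.055,0,0,0,0,0.0015,0.075,0,0,0,0,0.0015,0.088,0,0,0,0,0.0015,0.0925,0,0,0,0,0.0015,0.0925,0,0,0,0]}}

```text
time: 10.4
ee_pos: [0.6421, -0.0446, 0.0956]
eef_rot: [-0.707, 0.001, -0.001, 0.707]
ft_force: [0.1, -0.5, 1.2]
width: 0.087
```

Emit:
{"method": "arm_command", "body": {"deltas": [0,0,0,0,0,0,0,0,0,0,0,0,0,0,0,0,0,0,0,0,0,0,0,0,0,0,0,0,0,0,0,0,0,0,0,0], "hand": 0}}

```text
time: 11.15
ee_pos: [0.6419, -0.0447, 0.0956]
eef_rot: [0.707, -0.001, 0.001, -0.707]
ft_force: [0.4, -0.9, 0.1]
width: 0.0457
```

```bash
python3 v.py s8; python3 -c "
from h import *
go([.6121,.0815,.13],0)
"
```

```text
from 11.2 [ 0.6419 -0.0447  0.0955] delta [-0.0302 -0.0345  0.1261] rot [ 0.01 -0.2   0.  ]
```

View pics/s8.png

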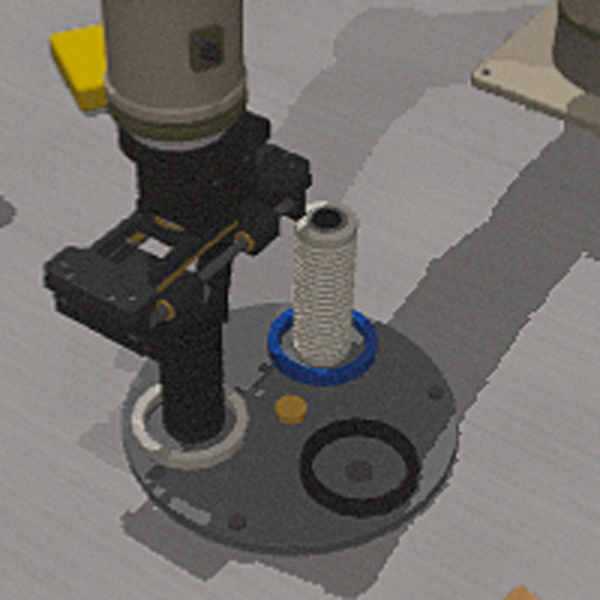

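Emit:
{"method": "arm_command", "body": {"deltas": [0,-0.01,0,0,0,0,0,-0.025,0,0,0,0,0,-0.035,0,0,0,0,-0.003,-0.035,0.013,0,0,0,-0.008,-0.035,0.035,0,0,0,-0.014,-0.035,0.06,0,0,0,-0.02,-0.035,0.085,0,0,0,-0.026,-0.035,0.107,0,0,0]}}

```text
time: 12.2
ee_pos: [0.615, 0.0656, 0.1301]
eef_rot: [-0.707, 0.001, -0.0, 0.707]
ft_force: [-1.4, -0.6, -1.5]
width: 0.0455
```

Emit:
{"method": "arm_command", "body": {"deltas": [-0.003,0,0.012,0,0,0,-0.004,0,0.018,0,0,0,-0.004,0,0.019,0,0,0,-0.004,0,0.019,0,0,0]}}

```text
time: 12.7
ee_pos: [0.6126, 0.0806, 0.1304]
eef_rot: [0.707, -0.002, 0.002, -0.707]
ft_force: [-0.4, -0.4, -2.0]
width: 0.0458
```

```bash
python3 v.py s9; python3 -c "
from h import *
go([.6121,.0815,.095],0)
"
```

```text
from 12.75 [0.6126 0.0805 0.1305] delta [-0.0005  0.0355  0.001 ] rot [ 0.02 -0.27 -0.  ]
```

View pics/s9.png

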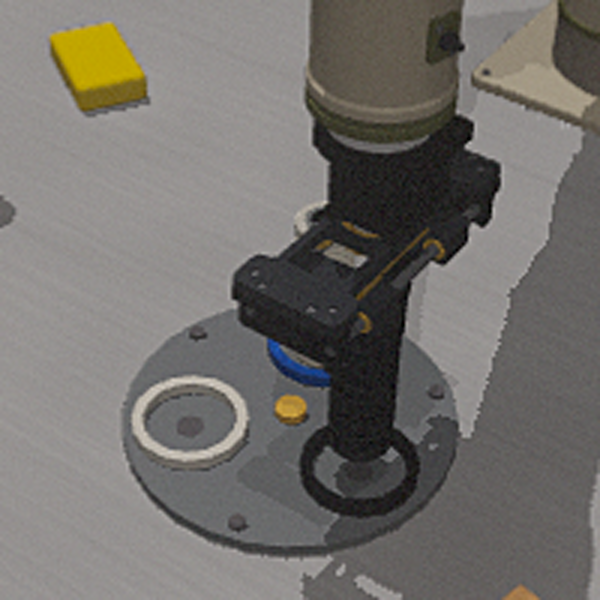

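Emit:
{"method": "arm_command", "body": {"deltas": [0,0.008,0.001,0,0,0,0,0.016,0.001,0,0,0,0,0.024,0.001,0,0,0,0,0.03,0.001,0,0,0,0,0.034,0.001,0,0,0,0,0.0355,0.001,0,0,0,0,0.036,0.001,0,0,0,0,0.036,0.001,0,0,0]}}

```text
time: 13.75
ee_pos: [0.6124, 0.0824, 0.0955]
eef_rot: [0.707, -0.001, 0.001, -0.707]
ft_force: [-2.9, -1.1, 5.2]
width: 0.0453
```

```bash
python3 v.py s10
```

```text
(no output)
```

View pics/s10.png

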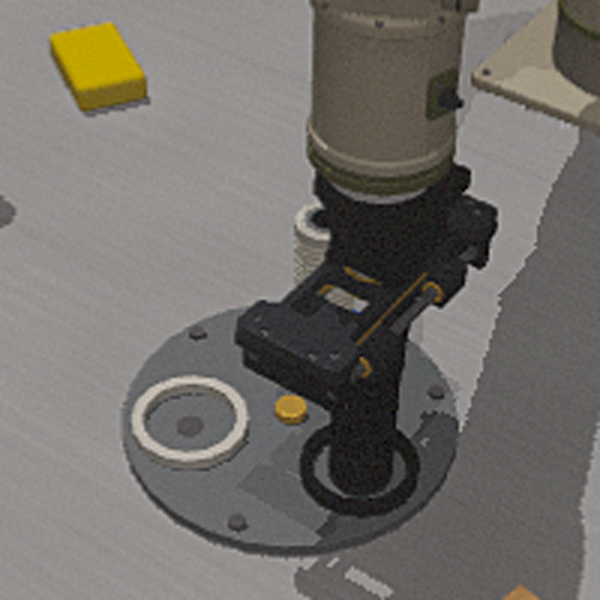

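The black cartridge is centred in the black collar at (360,470), and the 5 N upward force means it is resting on the floor. Release and rise.

Emit:
{"method": "arm_command", "body": {"deltas": [0,0,0,0,0,0,0,0,0,0,0,0,0,0,0,0,0,0,0,0,0,0,0,0,0,-0.02,0,0,0,0,0,-0.06,0,0,0,0,0,-0.085,0,0,0,0,0,-0.095,0,0,0,0], "hand": 1}}

```text
time: 14.8
ee_pos: [0.6132, 0.0828, 0.1924]
eef_rot: [-0.707, -0.0, -0.002, 0.707]
ft_force: [0.6, 0.3, -0.1]
width: 0.0868
```

```bash
python3 v.py s11; python3 -c "
from h import *
go([.5217,-.0118,.19],0)
"
```

```text
from 14.85 [0.6132 0.0827 0.1925] delta [-0.0912  0.0022 -0.0948] rot [-0.01 -0.2   0.2 ]
```

View pics/s11.png

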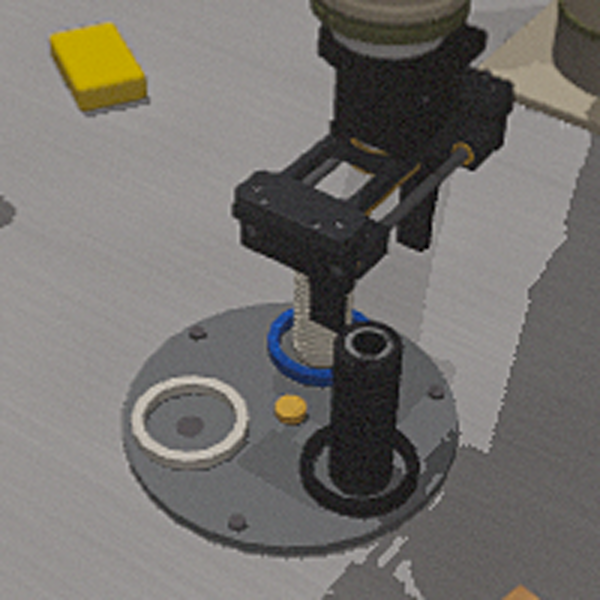

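Black stands upright in the black collar. Next, back over the white cartridge in the blue seat.

Emit:
{"method": "arm_command", "body": {"deltas": [-0.025,0,-0.026,0,0,0,-0.055,0,-0.057,0,0,0,-0.08,0,-0.083,0,0,0,-0.091,0,-0.095,0,0,0,-0.091,0,-0.095,0,0,0,-0.091,0,-0.095,0,0,0]}}

```text
time: 15.6
ee_pos: [0.5217, -0.011, 0.1895]
eef_rot: [-0.707, 0.001, -0.001, 0.707]
ft_force: [0.4, 0.3, -0.1]
width: 0.0874
```

```bash
python3 v.py s12; python3 -c "
from h import *
go([.5217,-.0118,.095],0)
"
```

```text
from 15.65 [ 0.5217 -0.0109  0.1895] delta [ 0.      0.0945 -0.0009] rot [-0.04 -0.1   0.01]
```

View pics/s12.png

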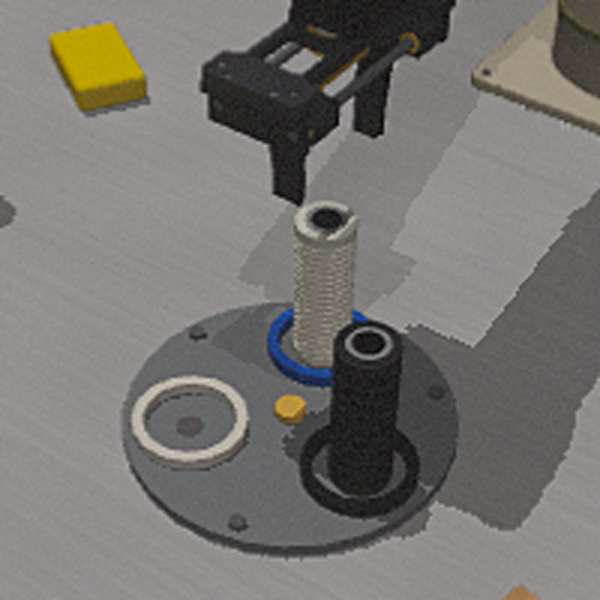

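Emit:
{"method": "arm_command", "body": {"deltas": [0,0.015,-0.001,0,0,0,0,0.035,-0.001,0,0,0,0,0.055,-0.001,0,0,0,0,0.075,-0.001,0,0,0,0,0.09,-0.001,0,0,0,0,0.0945,-0.001,0,0,0,0,0.0945,-0.001,0,0,0]}}

```text
time: 16.52
ee_pos: [0.5211, -0.0131, 0.095]
eef_rot: [-0.707, 0.001, -0.001, 0.707]
ft_force: [-0.1, -0.1, 0.4]
width: 0.0873
```

Emit:
{"method": "arm_command", "body": {"deltas": [0,0,0,0,0,0,0,0,0,0,0,0,0,0,0,0,0,0,0,0,0,0,0,0,0,0,0,0,0,0,0,0,0,0,0,0], "hand": 0}}

```text
time: 17.27
ee_pos: [0.521, -0.0133, 0.0951]
eef_rot: [0.707, -0.001, 0.001, -0.707]
ft_force: [-0.0, -0.1, 0.1]
width: 0.0457
```

```bash
python3 -c "
from h import *
go([.6476,-.0437,.13],0)
"
```

```text
from 17.275 [ 0.521  -0.0133  0.0951] delta [ 0.1267 -0.0349 -0.03  ] rot [ 0.01 -0.21  0.01]
```

Emit:
{"method": "arm_command", "body": {"deltas": [0,-0.01,0,0,0,0,0,-0.025,0,0,0,0,0,-0.035,0,0,0,0,0.013,-0.035,-0.003,0,0,0,0.035,-0.035,-0.009,0,0,0,0.06,-0.035,-0.015,0,0,0,0.085,-0.035,-0.021,0,0,0,0.107,-0.035,-0.027,0,0,0]}}

```text
time: 18.27
ee_pos: [0.6292, -0.0413, 0.1293]
eef_rot: [0.707, -0.002, 0.001, -0.707]
ft_force: [0.4, -0.4, -1.8]
width: 0.0451
```

Emit:
{"method": "arm_command", "body": {"deltas": [0.012,0,-0.003,0,0,0,0.018,0,-0.004,0,0,0,0.0195,0,-0.0045,0,0,0,0.0195,0,-0.0045,0,0,0]}}

```text
time: 18.77
ee_pos: [0.6471, -0.045, 0.1302]
eef_rot: [0.707, -0.001, 0.001, -0.707]
ft_force: [-0.9, 0.2, -1.8]
width: 0.0454
```

```bash
python3 v.py s13; python3 -c "
from h import *
go([.6476,-.0447,.095],0)
"
```

```text
from 18.825 [ 0.6471 -0.0451  0.1302] delta [0.0005 0.0352 0.0004] rot [ 0.01 -0.19  0.01]
```

View pics/s13.png

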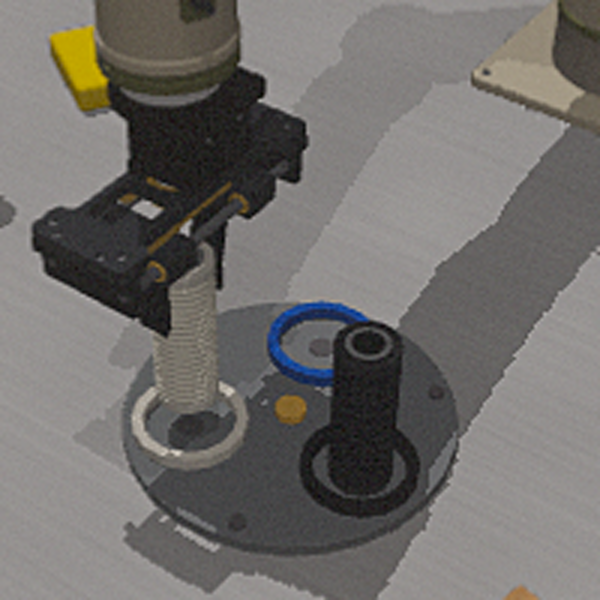

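Emit:
{"method": "arm_command", "body": {"deltas": [0.0005,0.008,0,0,0,0,0.0005,0.016,0,0,0,0,0.0005,0.024,0,0,0,0,0.0005,0.03,0,0,0,0,0.0005,0.034,0,0,0,0,0.0005,0.0355,0,0,0,0,0.0005,0.0362,0,0,0,0,0.0005,0.0362,0,0,0,0]}}

```text
time: 19.82
ee_pos: [0.6479, -0.0452, 0.0951]
eef_rot: [0.707, -0.001, 0.001, -0.707]
ft_force: [-4.0, -0.4, 6.2]
width: 0.0454
```

```bash
python3 v.py s14
```

```text
(no output)
```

View pics/s14.png

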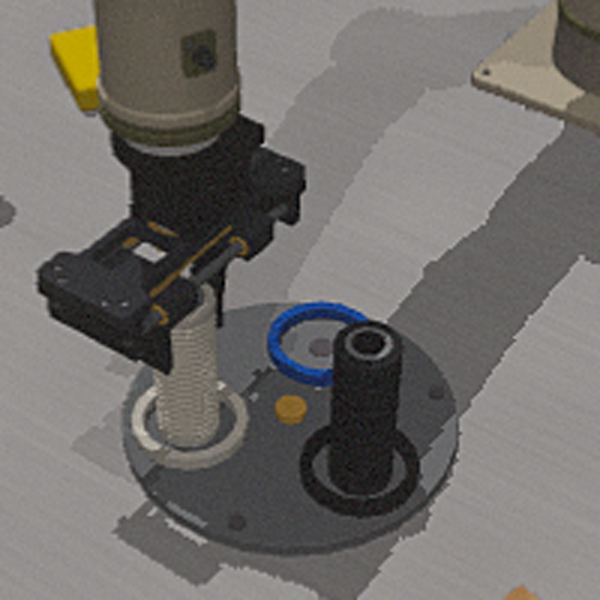

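Seated and centred in the white collar. Release, rise, and then check with both cameras.

Emit:
{"method": "arm_command", "body": {"deltas": [0,0,0,0,0,0,0,0,0,0,0,0,0,0,0,0,0,0,0,0,0,0,0,0,0,-0.02,0,0,0,0,0,-0.06,0,0,0,0,0,-0.1,0,0,0,0,0,-0.14,0,0,0,0], "hand": 1}}

```text
time: 20.88
ee_pos: [0.648, -0.045, 0.2369]
eef_rot: [0.707, -0.001, 0.002, -0.707]
ft_force: [0.0, 0.6, 0.3]
width: 0.0872
```

Emit:
{"method": "arm_command", "body": {"deltas": [-0.02,0,-0.05,0,0,0,-0.04,0,-0.1,0,0,0,-0.06,0,-0.15,0,0,0,-0.08,0,-0.2,0,0,0,-0.1,0,-0.24,0,0,0,-0.11,0,-0.26,0,0,0,-0.11,0,-0.26,0,0,0,-0.11,0,-0.26,0,0,0]}}

```text
time: 21.88
ee_pos: [0.5378, -0.3034, 0.2348]
eef_rot: [-0.707, 0.0, -0.001, 0.707]
ft_force: [0.6, 0.2, 0.2]
width: 0.0872
```

```bash
python3 - <<'E'
from h import *
ims=[]
for n in("top","scene"):
    c=r.camera(n);ims.append(cv2.resize(c["image"][100:300,220:420],None,fx=2,fy=2,interpolation=cv2.INTER_CUBIC))
    for q in("sediment","carbon","used"):
        for b in r.regions_of(c,q)[:1]: print(n,q,b["conf"],np.round(b["centre"],1),atz(c,*b["centre"],.075).round(3))
    for k,(x,y) in {"white":(.6476,-.0437),"black":(.6121,.0812)}.items(): print(k,"seat centre at mid-cart height ->",np.round(proj(c,[x,y,.0755]),1), "top",[round(2*(v-o)) for v,o in zip(proj(c,[x,y,.139]),(100,220))])
cv2.imwrite("pics/f.png",np.hstack(ims)[:,:,::-1]);s=r.read_state();print(s["time"],s["ft_force"])
E
```

```text
top sediment 0.88 [151.8 340.1] [ 0.652 -0.043  0.075]
top carbon 0.75 [160.9 281.8] [0.623 0.083 0.075]
top used 0.5 [217.1 476.2] [ 0.525 -0.343  0.075]
white seat centre at mid-cart height -> [153.8 340.1] top [88, 243]
black seat centre at mid-cart height -> [165.7 282. ] top [113, 120]
scene sediment 0.96 [220.1 280.4] [ 0.646 -0.046  0.075]
scene carbon 0.79 [237.5 341.5] [0.613 0.086 0.075]
scene used 0.61 [146.4 207.5] [ 0.545 -0.362  0.075]
white seat centre at mid-cart height -> [220.8 281. ] top [197, 120]
black seat centre at mid-cart height -> [236.  339.7] top [227, 242]
22.275 [ 0.20275017 -0.07732409  0.90955288]
```

View pics/f.png

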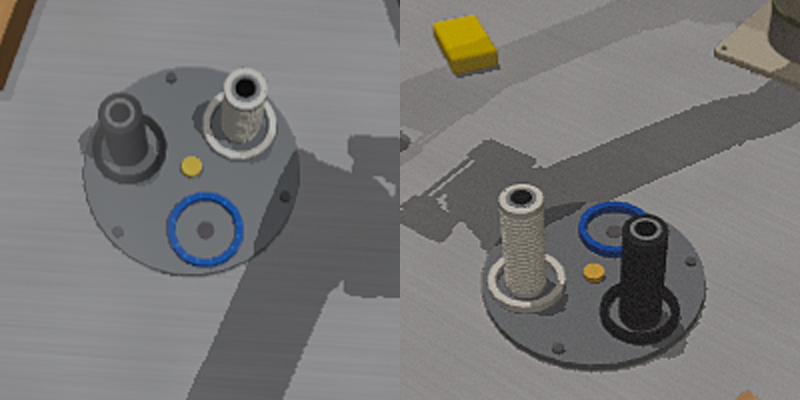

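```bash
python3 -c "
from h import *
r.close_job()"
```

```text
the job is handed in; nothing more can be done
```

The swap is done and the job is handed in: the white cartridge went to the blue seat, the black one to the black seat, then the white one to the white seat. The last move ended at about 22 s of the 56 s allowed; handing in reported no verdict.

- **Cartridges:** Both cameras show both cartridges upright in their own collars. Their tops are within 1–2 px of where centred ones would appear in the top view.
- **Robot:** The gripper is open and clear of everything, with about 1 N on the wrist.
- **Brown cartridge:** It had not visibly moved in the scene view: row 146, column 206 before, column 207.5 after. In the top view its detected centre shifted from column 494 to 476. I put this down to the raised arm partly hiding it, because no move came near its height, but I did not confirm that.
- **Camera agreement:** The two views disagreed by up to about 6 mm in y when I measured the seats at the start. I averaged them for the seat positions, and the fit inside the collars confirmed the result.

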